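Find and seat the rocking cup lid

ROBOT

A 6-joint arm with a two-finger parallel gripper is mounted at the origin on a cart in front of the work surface, level with it; the furniture and walls round the work are solid. World frame = base frame: x ahead of the robot, y to its left, z up, the work surface at z = 0. Lengths are in m, angles in rad, forces in N, time in s.
With the tool pointing down it reaches from about 0.375 to 0.9 m from the base axis. Payload 3.1 kg.
Tool frame: the origin (TCP) lies at the centre of the arm's flange, where the gripper is bolted on; the fingertips stand 182 mm ahead of it and the grasp point (between the pads) lies 164 mm ahead of it; z points along the fingers, y is the line along which they close (so a half turn about z gives the same grasp; the last joint's range is limited). The gripper opens to 87 mm and grips with 3 to 60 N. Pads are 19 mm wide; open, the fingers measure 117 mm over their backs; the gripper's body (75 mm by 190 mm) begins 51 mm behind the grasp point.
Start: joints at [1.127, 0.527, 1.433, -0, 1.181, -0.178], TCP at [0.164, 0.603, 0.405] pointing down, gripper open.
Joint ranges: [-3.08, 3.08], [-0.75, 2.2], [0.22, 2.44], [-1.43, 4.57], [0, 2.65], [-2.85, 2.85]. Speed limits (rad/s): [2.79, 2.79, 3.14, 3.14, 3.14, 3.14].

INTERFACE

Orientations are given as a unit quaternion [x, y, z, w].
In Python, from rig import * gives the robot as it stands.
- The arm moves only by the tool move_arm, never from a script. Its argument "commands" is a list that holds one entry, the list of rows, each a list of 6 numbers: the shift along the tool's x, y, z in units of 40 mm (1.0 is 40 mm), then the turn, a rotation vector about the tool's x, y, z in rad. A call has 1 to 12 rows; each row is the pose to reach, as a shift and turn from the pose commanded when the call began, along the tool's axes at that moment; what a row does not reach only later rows make up. A row lasts 1/8 s, in which the tool goes at most 62.5 mm and 10.7 degrees, less where a joint would pass 70% of its speed; a pose out of reach is approached as far as the arm can. A call with a gripper value outside its range is refused whole. "claw" is the closure, from -1 (fully open) to 1 (shut), so that 0 is half open, set as the call begins (left out, the last holds). The fingers move at their own pace and stop on an object; "squeeze" is the grip in N (left out, the last holds). Time passes only in rows, so rows that repeat a pose let the fingers close. It gives the time, the measured TCP pose, the force, the opening and the grip force at its end, in the units of the state.
- get_obs(): the state, without advancing time (a new reading comes with each control period).
- camera(name): name is "side" or "top"; returns a dict with "pixels" (420x560x3 uint8, blue, green, red), "range_z" (420x560 float32, m along the optical axis (not along the pixel's ray), 0 where there is no reading), "camera_matrix" (3x3 intrinsics, pixels), "extrinsics" (4x4, takes a point from world to camera coordinates). Camera axes: x right, y up, looking along -z (the intrinsics and any distortion apply to the point x, -y, -z); pixel columns grow to the right and rows downward; lengths in m; the calibration is good to about 2 mm. A picture is of the moment at which its call begins.
- hand_in(): hands the job in; it is judged then, once.
The state is a dict: "time": time; "q": joint angles; "joint_velocities": joint speeds; "joint_torque": joint torques, N m; "position": TCP position; "tool_rot": TCP orientation; "ft_force": force on the tool from outside, world axes, zero at the start; "moment": the same for the moment, N m; "grip_width": finger opening in m; "grip_force": force on a finger pad.
Only numpy, scipy, OpenCV 4.12 (cv2) and the standard library are available. Lean on these libraries where they do the work, as an engineer would, in place of code of your own. Each camera call takes 0.05 s, during which the arm holds its last target. There are 200 camera calls.

TASK

One of the four lids on the parts cups is not snapped down. With the fingertips, press lightly near an edge of the lids, one after another, until you find the one that rocks; then push that lid straight down at its middle, firmly, until it is fully home, and let go. Do not press hard on the good lids or pull any lid up, and leave the things around the rack alone.

Things in the scene. Friction and masses are not known exactly. Their poses are not given: they have to be found in the camera images.
- lid_a_top (a point): One of the four identical square grey snap lids, 70 x 70 mm, flat on top with a ribbed skirt; this point is the middle of its top face, x and y along its edges, z up out of the top face. Lid tops stand 66 to 72 mm above the bench, at slightly different heights that say nothing about which lid is loose; which one is loose, and where it is, is not told.
- lid_b_top (a point): One of the four identical square grey snap lids, 70 x 70 mm, flat on top with a ribbed skirt; this point is the middle of its top face, x and y along its edges, z up out of the top face. Lid tops stand 66 to 72 mm above the bench, at slightly different heights that say nothing about which lid is loose; which one is loose, and where it is, is not told.
- lid_c_top (a point): One of the four identical square grey snap lids, 70 x 70 mm, flat on top with a ribbed skirt; this point is the middle of its top face, x and y along its edges, z up out of the top face. Lid tops stand 66 to 72 mm above the bench, at slightly different heights that say nothing about which lid is loose; which one is loose, and where it is, is not told.
- lid_d_top (a point): One of the four identical square grey snap lids, 70 x 70 mm, flat on top with a ribbed skirt; this point is the middle of its top face, x and y along its edges, z up out of the top face. Lid tops stand 66 to 72 mm above the bench, at slightly different heights that say nothing about which lid is loose; which one is loose, and where it is, is not told.
- jar_screws_mid (a point): Bystander: screw-top glass jar of screws, 68 mm across, 95 mm high, loose on the bench left of the rack; the point is half-way up its axis.
- wood_block_mid (a point): Bystander: softwood offcut, 45 x 110 x 35 mm, loose on the bench right of the rack; the point is its centre.
- tape_roll_mid (a point): Bystander: roll of black electrical tape, 58 mm across, 19 mm high, loose on the bench right of the rack; the point is its centre.
- lid_a: The whole lid under lid_a_top, origin 6 mm below that point, same axes. True of every good (seated) lid: it is carried on a soft seal; pressed anywhere on top it stays level, sinks about 0.65 mm per newton and springs back. More than 6 mm (about 9 N) crushes the seal.
- lid_b: The whole lid under lid_b_top, origin 6 mm below that point, same axes. True of the loose lid, whichever it is: it stands level but balances on its snap ridge. 1 to 3 N pressed 20 to 28 mm from its middle, on any side, tips it about 0.18 rad; released, it swings back level.
- lid_c: The whole lid under lid_c_top, origin 6 mm below that point, same axes. True of the loose lid, whichever it is: a light press on its middle does nothing; a straight push of 12 to 18 N on its middle (within 5 mm) slides it 4 mm down to a hard stop, where it stays and rocks no more.
- lid_d: The whole lid under lid_d_top, origin 6 mm below that point, same axes. True of every lid: the top is a 6 mm plate, with a skirt 13 mm deep hiding the rim of the cup, so a loose lid cannot be told by looking.
- rack: Fixed plywood rack, 200 x 200 mm, top board 30 mm above the bench; origin under its centre on the bench, x and y along its edges. It holds four white cups two by two, centres 96 mm apart, each capped by a lid.

How it is judged:
On the way, in this order (a step that is already met when the one before it is completed fails the run):
1. the loose lid has been made to rock by a press near its edge (tipped by more than 0.08 rad) (((angle between lid_a_top's own z axis and vertical above 0.08 rad and contact force between the fingers and lid_a above 0.2 N) or (angle between lid_b_top's own z axis and vertical above 0.08 rad and contact force between the fingers and lid_b above 0.2 N) or (angle between lid_c_top's own z axis and vertical above 0.08 rad and contact force between the fingers and lid_c above 0.2 N) or (angle between lid_d_top's own z axis and vertical above 0.08 rad and contact force between the fingers and lid_d above 0.2 N))), for 0.1 s.
2. the loose lid is pressed home and let go; every lid is level (((distance of lid_a_top from where it was at the start of the episode between 0.003 and 0.0055 m and contact force between each of the fingers, the arm and lid_a below 0.3 N and distance of each of lid_b_top, lid_c_top, lid_d_top from where it was at the start of the episode below 0.0015 m and angle between each of lid_a_top, lid_b_top, lid_c_top, lid_d_top's own z axis and vertical below 0.03 rad) or (distance of lid_b_top from where it was at the start of the episode between 0.003 and 0.0055 m and contact force between each of the fingers, the arm and lid_b below 0.3 N and distance of each of lid_a_top, lid_c_top, lid_d_top from where it was at the start of the episode below 0.0015 m and angle between each of lid_a_top, lid_b_top, lid_c_top, lid_d_top's own z axis and vertical below 0.03 rad) or (distance of lid_c_top from where it was at the start of the episode between 0.003 and 0.0055 m and contact force between each of the fingers, the arm and lid_c below 0.3 N and distance of each of lid_a_top, lid_b_top, lid_d_top from where it was at the start of the episode below 0.0015 m and angle between each of lid_a_top, lid_b_top, lid_c_top, lid_d_top's own z axis and vertical below 0.03 rad) or (distance of lid_d_top from where it was at the start of the episode between 0.003 and 0.0055 m and contact force between each of the fingers, the arm and lid_d below 0.3 N and distance of each of lid_a_top, lid_b_top, lid_c_top from where it was at the start of the episode below 0.0015 m and angle between each of lid_a_top, lid_b_top, lid_c_top, lid_d_top's own z axis and vertical below 0.03 rad))), for 0.3 s.
At the end, for the whole second after the job is handed in: The lid that rocked stays 3 to 5.5 mm below where it began (home is 4 mm down), the other three are within 1.5 mm of where they began, all four are level within 0.03 rad and untouched, and the jar, wood block and tape roll are within 15 mm of where they stood (((distance of lid_a_top from where it was at the start of the episode between 0.003 and 0.0055 m and contact force between each of the fingers, the arm and lid_a below 0.3 N and distance of each of lid_b_top, lid_c_top, lid_d_top from where it was at the start of the episode below 0.0015 m and angle between each of lid_a_top, lid_b_top, lid_c_top, lid_d_top's own z axis and vertical below 0.03 rad) or (distance of lid_b_top from where it was at the start of the episode between 0.003 and 0.0055 m and contact force between each of the fingers, the arm and lid_b below 0.3 N and distance of each of lid_a_top, lid_c_top, lid_d_top from where it was at the start of the episode below 0.0015 m and angle between each of lid_a_top, lid_b_top, lid_c_top, lid_d_top's own z axis and vertical below 0.03 rad) or (distance of lid_c_top from where it was at the start of the episode between 0.003 and 0.0055 m and contact force between each of the fingers, the arm and lid_c below 0.3 N and distance of each of lid_a_top, lid_b_top, lid_d_top from where it was at the start of the episode below 0.0015 m and angle between each of lid_a_top, lid_b_top, lid_c_top, lid_d_top's own z axis and vertical below 0.03 rad) or (distance of lid_d_top from where it was at the start of the episode between 0.003 and 0.0055 m and contact force between each of the fingers, the arm and lid_d below 0.3 N and distance of each of lid_a_top, lid_b_top, lid_c_top from where it was at the start of the episode below 0.0015 m and angle between each of lid_a_top, lid_b_top, lid_c_top, lid_d_top's own z axis and vertical below 0.03 rad)) and distance of each of jar_screws_mid, wood_block_mid, tape_roll_mid from where it was at the start of the episode below 0.015 m).
It fails at once if a lid is pressed in or pulled up more than 6 mm from where it began (a good lid's seal crushed, or a lid lifted) (distance of any of lid_a_top, lid_b_top, lid_c_top, lid_d_top from where it was at the start of the episode above 0.006 m).
It fails at once if the jar of screws is shifted or lifted by more than 15 mm (distance of jar_screws_mid from where it was at the start of the episode above 0.015 m).
It fails at once if the wood block is shifted or lifted by more than 15 mm (distance of wood_block_mid from where it was at the start of the episode above 0.015 m).
It fails at once if the roll of black tape is shifted or lifted by more than 15 mm (distance of tape_roll_mid from where it was at the start of the episode above 0.015 m).
It also fails if it takes over 56 s, if anything falls off the work surface, if the arm or the gripper's body presses on something with over 40 N, if the wrist force passes 120 N, or if a joint passes its speed limit or range.

## Working session

There is one attempt and no reset: what is moved stays moved. The work goes in short steps, Python scripts to look and compute and a tool call to move; the robot and the scene stay as the last step left them, time stands still between calls to the robot, and variables do not carry over. Pictures are saved under pics/ and viewed, at most 10 in all, crops included, and the job is handed in when it is done.

Besides the shell and the picture viewer there is one more tool, called after ">>>" as name([rows], argument=value, ...), one row to a line, values as JSON. move_arm: Moves the arm, as the interface text tells. Its arguments: {"type":"object","properties":{"commands":{"type":"array","items":{"type":"array","items":{"type":"array","items":{"type":"number"}}}},"claw":{"type":"number"},"squeeze":{"type":"number"}},"required":["commands"]}

```bash
mkdir -p pics
python3 - <<'E'
from rig import *
import cv2,numpy as np
for n in("top","side"):
    c=camera(n); cv2.imwrite(f"pics/{n}0.png",c["pixels"]); np.savez(f"/tmp/{n}.npz",**c)
    print(n,c["camera_matrix"].tolist(),c["extrinsics"].round(4).tolist(), [k for k in c])
o=get_obs();print(o)
E
```

```text
top [[492.464211459699, 0.0, 284.21870256237634], [0.0, 492.464211459699, 214.9892887140063], [0.0, 0.0, 1.0]] [[0.0797, -0.9968, 0.002, 0.0939], [0.9739, 0.0783, 0.2132, -0.6027], [-0.2127, -0.0151, 0.977, -0.7926], [0.0, 0.0, 0.0, 1.0]] ['pixels', 'range_z', 'camera_matrix', 'extrinsics']
side [[389.5889737354405, 0.0, 286.8190457200455], [0.0, 389.5889737354405, 205.28625156231317], [0.0, 0.0, 1.0]] [[-0.4203, -0.9074, -0.0009, 0.3609], [0.7941, -0.3683, 0.4835, -0.4633], [-0.439, 0.2025, 0.8754, -0.6896], [0.0, 0.0, 0.0, 1.0]] ['pixels', 'range_z', 'camera_matrix', 'extrinsics']
{'time': 0.1, 'q': array([ 1.12650693e+00,  5.28388554e-01,  1.43379044e+00,  4.14030939e-06,
        1.18141777e+00, -1.78466444e-01]), 'joint_velocities': array([ 0.0005987 , -0.00300029, -0.002185  ,  0.00056064,  0.00070734,
        0.00115899]), 'joint_torque': array([-2.91423221e-04, -4.40983307e+01, -1.77149999e+01,  6.35030586e-02,
        5.34059911e-02, -2.01602847e-05]), 'position': array([0.16400286, 0.60277213, 0.40385453]), 'tool_rot': array([ 1.32521212e-01,  9.91179663e-01, -9.53282458e-04, -3.08822676e-04]), 'ft_force': array([-0.5706771 , -0.4343286 ,  0.04680331]), 'moment': array([0.02883749, 0.04252836, 0.01532321]), 'grip_force': 0.0, 'grip_width': 0.08700215633267405}
```

View pics/top0.png

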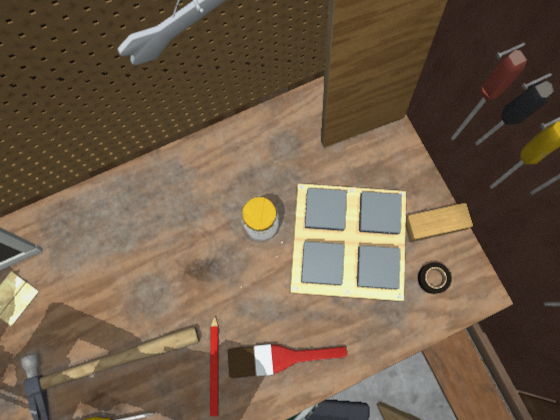

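View pics/side0.png

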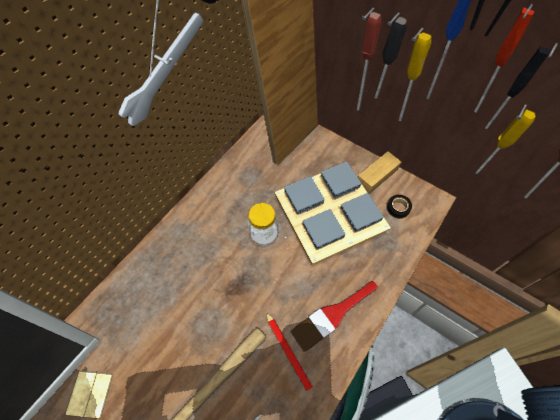

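The top view shows four lids near (326,209), (381,213), (323,263) and (379,267), with the jar at (260,215), the block at (440,221) and the tape at (435,277). The side view agrees, and a wooden post stands behind the rack.

```bash
cat > h.py <<'E'
import numpy as np,cv2
def cloud(c):
    K=c["camera_matrix"];E=c["extrinsics"];z=c["range_z"]
    v,u=np.mgrid[:420,:560]
    P=np.stack([(u-K[0,2])/K[0,0]*z,-(v-K[1,2])/K[1,1]*z,-z],-1)
    W=(P-E[:3,3])@E[:3,:3]
    W[z==0]=np.nan
    return W
E
python3 - <<'E'
from h import *
for n,b in(("top",(290,180,410,305)),("side",(270,155,395,270))):
    c=dict(np.load(f"/tmp/{n}.npz"));W=cloud(c)
    hsv=cv2.cvtColor(c["pixels"],cv2.COLOR_BGR2HSV);print(hsv[209,326] if n=="top" else hsv[195,303])
    m=((hsv[...,1]<90)&(W[...,2]>.055)&(W[...,2]<.085)).astype(np.uint8)
    M=np.zeros_like(m);M[b[1]:b[3],b[0]:b[2]]=m[b[1]:b[3],b[0]:b[2]]
    M=cv2.morphologyEx(M,cv2.MORPH_OPEN,np.ones((5,5)))
    k,L,st,ce=cv2.connectedComponentsWithStats(M)
    for i in range(1,k):
        if st[i,4]<200: continue
        p=W[L==i]; z=np.median(p[:,2]); p=p[np.abs(p[:,2]-z)<.006]
        r=cv2.minAreaRect((p[:,:2]*1000).astype(np.float32))
        A=np.c_[p[:,:2]-p[:,:2].mean(0),np.ones(len(p))];f=np.linalg.lstsq(A,p[:,2],rcond=None)[0]
        print(n,ce[i].round(),st[i,4],"rect",np.round(r[0],1),np.round(r[1],1),round(r[2],1),"z",z.round(4),"slope",f[:2].round(3),"sd",np.std(p[:,2]-A@f).round(4))
    if n=="top":
        for nm,(u,v) in dict(jar=(260,212),block=(440,221),tape=(420,277),postbase=(370,135),postR=(400,118),post=(380,60),postL=(328,143),wallR=(480,200)).items(): print(nm,W[v,u].round(3))
E
```

```text
[ 94  24 159]
top [326. 208.] 1575 rect [612.3  70.4] [70.4 70. ] 0.8 z 0.0657 slope [ 0.001 -0.003] sd 0.0016
top [381. 212.] 1610 rect [613.2 -25.3] [70.6 70.6] 0.6 z 0.0673 slope [ 0.002 -0.003] sd 0.0016
top [323. 262.] 1671 rect [516.6  69.5] [69.9 70.2] 0.1 z 0.0666 slope [0.    0.002] sd 0.0015
top [379. 267.] 1695 rect [517.3 -26. ] [70.4 70.2] 0.5 z 0.0669 slope [ 0.003 -0.   ] sd 0.0015
jar [0.589 0.183 0.091]
block [ 0.612 -0.139  0.031]
tape [ 0.51  -0.11   0.015]
postbase [ 0.78  -0.011 -0.   ]
postR [ 0.817 -0.067  0.006]
post [0.808 0.014 0.227]
postL [0.752 0.07  0.013]
wallR [ 0.647 -0.198  0.066]
[100  40 160]
side [340. 179.] 810 rect [614.  -23.6] [70.5 72. ] 89.0 z 0.0666 slope [0.008 0.001] sd 0.0015
side [303. 194.] 863 rect [613.1  71.3] [71.3 71.3] 89.9 z 0.0651 slope [ 0.011 -0.002] sd 0.0016
side [361. 211.] 919 rect [517.6 -24.1] [70.2 70.3] 0.0 z 0.0663 slope [ 0.006 -0.003] sd 0.0015
side [323. 228.] 973 rect [516.8  71.4] [71.2 69.8] 0.1 z 0.066 slope [0.007 0.001] sd 0.0015
```

>>> move_arm([
  [[-0.6,-0.57,0,0,0,-0.02],[-1.7,-1.62,0,0,0,-0.05],[-2.8,-2.66,0,0,0,-0.08],[-3.9,-3.71,0,0,0,-0.11],[-5.0,-4.76,0,0,0,-0.14],[-6.1,-5.8,0,0,0,-0.17],[-7.2,-6.85,0,0,0,-0.2],[-8.3,-7.9,0,0,0,-0.22],[-9.4,-8.94,0,0,0,-0.24],[-10.4,-9.9,0,0,0,-0.26],[-11.1,-10.56,0,0,0,-0.267],[-11.29,-10.74,0,0,0,-0.267]],
], claw=1, squeeze=10)

```text
time: 1.6
position: [0.4882, 0.0679, 0.4045]
tool_rot: [0.001, 1.0, -0.0, 0.0]
ft_force: [-1.1, 0.4, -0.9]
grip_width: 0.0004
grip_force: 0.0
```

>>> move_arm([
  [[0,0,0.6,0,0,0],[0,0,1.3,0,0,0],[0,0,2.0,0,0,0],[0,0,2.6,0,0,0],[0,0,3.0,0,0,0],[0,0,3.2,0,0,0],[0,0,3.2,0,0,0],[0,0,3.2,0,0,0]],
])

```text
time: 2.6
position: [0.4872, 0.0701, 0.2773]
tool_rot: [-0.001, 1.0, -0.0, 0.001]
ft_force: [-0.7, 0.0, -0.4]
grip_width: 0.0003
grip_force: 0.0
```

Run:
```python
from rig import *
import cv2,numpy as np
from scipy.spatial.transform import Rotation as R
c=camera("side"); cv2.imwrite("pics/s1.png",c["pixels"])
o=get_obs();print(o["time"],o["position"],R.from_quat(o["tool_rot"]).as_matrix().round(4).tolist(),o["ft_force"],o["grip_width"])
```

```text
2.65 [0.48721702 0.07004281 0.27741213] [[-1.0, -0.0014, 0.0014], [-0.0014, 1.0, -0.0001], [-0.0014, -0.0001, -1.0]] [ 0.38410486 -0.93668454  0.19787296] 0.0003335304455224283
```

View pics/s1.png

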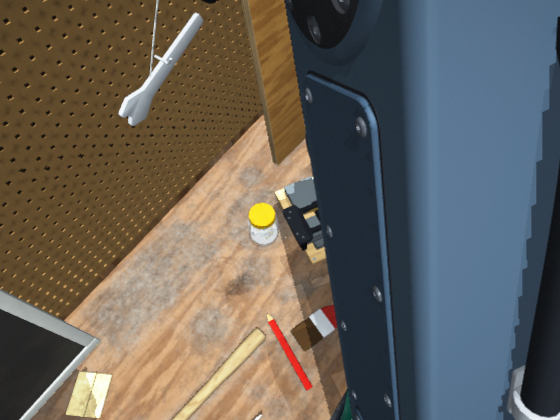

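The arm blocks the side view over the rack, but the jar at (262,222) is undisturbed. I'll probe by averaging force readings, with a top-camera depth fit where it is visible.

```bash
cat > m.py <<'E'
from rig import *
from h import *
import sys
f=[];p=[];t=[]
for i in range(int(sys.argv[1])):
    c=camera("top");o=get_obs();f.append(o["ft_force"]);p.append(o["position"]);t.append(o["moment"])
f=np.array(f)
print("t",o["time"],"pos",np.mean(p,0).round(5),"tip",round(np.mean(p,0)[2]-.182,5),"F",f.mean(0).round(2),"sd",f.std(0).round(2),"M",np.mean(t,0).round(3))
W=cloud(c);hsv=cv2.cvtColor(c["pixels"],cv2.COLOR_BGR2HSV)
for n,(x,y) in dict(A=(.517,-.0255),B=(.517,.070),C=(.613,-.025),D=(.6125,.0705)).items():
    d=W[...,:2]-[x,y]
    m=(abs(d)<.032).all(-1)&(abs(W[...,2]-.067)<.009)&(hsv[...,1]<90)&(hsv[...,2]>110)
    if m.sum()<150: print(n,m.sum());continue
    A=np.c_[d[m],np.ones(m.sum())];s=np.linalg.lstsq(A,W[m][:,2],rcond=None)[0]
    print(n,m.sum(),"slope",s[:2].round(3),"z",(s[2]*1000).round(2))
if len(sys.argv)>2: cv2.imwrite(sys.argv[2],c["pixels"])
E
python3 m.py 6 pics/t1.png
```

```text
t 2.95 pos [0.48715 0.06991 0.27726] tip 0.09526 F [ 0.29 -0.45  0.03] sd [0.24 0.37 0.3 ] M [ 0.025  0.006 -0.001]
A 0
B 0
C 939 slope [0.004 0.003] z 67.33
D 749 slope [-0.005 -0.006] z 66.02
```

>>> move_arm([
  [[0,0,0.2,0,0,0],[0,0,0.4,0,0,0],[0,0,0.55,0,0,0],[0,0,0.63,0,0,0],[0,0,0.63,0,0,0]],
])

```text
time: 3.58
position: [0.487, 0.0699, 0.2512]
tool_rot: [-0.001, 1.0, 0.0, -0.0]
ft_force: [-0.3, -0.6, -0.6]
grip_width: 0.0006
grip_force: 0.0
```

```bash
python3 m.py 6
```

```text
t 3.875 pos [0.4871  0.0699  0.25165] tip 0.06965 F [-0.3   0.    0.24] sd [0.36 0.46 0.72] M [ 0.015 -0.     0.004]
A 0
B 0
C 1131 slope [ 0.003 -0.002] z 67.31
D 958 slope [-0.003 -0.002] z 65.91
```

View pics/t1.png

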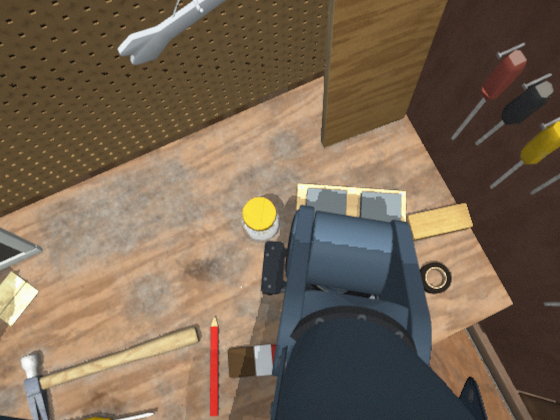

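The arm hides the two near lids in the top view, and C and D show at (380,207) and (326,205). I'll go by force on the near ones.

>>> move_arm([
  [[0,0,0.05,0,0,0],[0,0,0.05,0,0,0]],
])

```text
time: 4.12
position: [0.4871, 0.0699, 0.2496]
tool_rot: [-0.001, 1.0, -0.0, 0.0]
ft_force: [-0.5, -0.5, 0.2]
grip_width: 0.0005
grip_force: 0.3
```

```bash
python3 m.py 6|head -1
```

```text
t 4.425 pos [0.48714 0.06989 0.24962] tip 0.06762 F [ 0.45 -0.    0.77] sd [0.59 0.41 0.57] M [ 0.017 -0.037  0.002]
```

>>> move_arm([
  [[0,0,0.025,0,0,0],[0,0,0.025,0,0,0]],
])

```text
time: 4.68
position: [0.4871, 0.0699, 0.2486]
tool_rot: [-0.001, 1.0, -0.0, 0.0]
ft_force: [0.3, 0.5, 1.9]
grip_width: 0.0005
grip_force: 1.0
```

```bash
python3 m.py 6|head -1
```

```text
t 4.975 pos [0.48713 0.06989 0.24863] tip 0.06663 F [0.42 0.1  2.52] sd [0.55 0.41 0.45] M [ 0.053 -0.075  0.003]
```

>>> move_arm([
  [[0,0,0.025,0,0,0],[0,0,0.025,0,0,0]],
])

```text
time: 5.22
position: [0.4871, 0.0699, 0.2476]
tool_rot: [-0.001, 1.0, -0.0, 0.0]
ft_force: [1.0, 1.3, 3.3]
grip_width: 0.0008
grip_force: 1.8
```

```bash
python3 m.py 6|head -1
```

```text
t 5.525 pos [0.48712 0.06989 0.24764] tip 0.06564 F [0.27 0.07 3.28] sd [0.68 0.63 0.43] M [ 0.034 -0.103  0.008]
```

>>> move_arm([
  [[0,0,-0.2,0,0,0],[0,0,-0.4,0,0,0],[0,-0.6,-0.4,0,0,0],[0,-1.3,-0.4,0,0,0],[0,-2.0,-0.4,0,0,0],[0,-2.39,-0.4,0,0,0],[0,-2.39,-0.3,0,0,0],[0,-2.39,-0.15,0,0,0],[0,-2.39,-0.1,0,0,0],[0,-2.39,-0.1,0,0,0]],
])

```text
time: 6.78
position: [0.487, -0.025, 0.2512]
tool_rot: [-0.001, 1.0, 0.0, -0.0]
ft_force: [-0.4, -0.4, -0.6]
grip_width: 0.0004
grip_force: 0.0
```

```bash
python3 m.py 6|head -1
```

```text
t 7.075 pos [ 0.48717 -0.0254   0.25156] tip 0.06956 F [-0.09 -0.2   0.25] sd [0.36 0.4  0.62] M [0.02  0.009 0.009]
```

>>> move_arm([
  [[0,0,0.05,0,0,0],[0,0,0.05,0,0,0]],
])

```text
time: 7.32
position: [0.4873, -0.0258, 0.2496]
tool_rot: [-0.001, 1.0, -0.0, 0.0]
ft_force: [1.5, 0.8, 1.5]
grip_width: 0.0003
grip_force: 0.6
```

```bash
python3 m.py 6
```

```text
t 7.625 pos [ 0.48727 -0.02574  0.24964] tip 0.06764 F [0.58 0.46 1.09] sd [0.51 0.36 0.29] M [ 0.095 -0.064  0.007]
A 1
B 0
C 1061 slope [-0.005 -0.001] z 67.35
D 1309 slope [-0.001  0.002] z 65.8
```

>>> move_arm([
  [[0,0,0.025,0,0,0],[0,0,0.025,0,0,0]],
])

```text
time: 7.88
position: [0.4873, -0.0257, 0.2486]
tool_rot: [-0.001, 1.0, -0.0, 0.0]
ft_force: [0.4, 0.2, 2.5]
grip_width: 0.0004
grip_force: 1.3
```

```bash
python3 m.py 6|head -1
```

```text
t 8.175 pos [ 0.48727 -0.02573  0.24864] tip 0.06664 F [0.96 0.17 2.87] sd [0.76 0.35 0.36] M [ 0.089 -0.113  0.016]
```

>>> move_arm([
  [[0,0,-0.2,0,0,0],[0,0,-0.4,0,0,0],[-0.6,0,-0.4,0,0,0],[-1.3,0,-0.4,0,0,0],[-2.0,0,-0.4,0,0,0],[-2.4,0,-0.4,0,0,0],[-2.4,0,-0.3,0,0,0],[-2.4,0,-0.15,0,0,0],[-2.4,0,-0.1,0,0,0],[-2.4,0,-0.1,0,0,0]],
])

```text
time: 9.43
position: [0.5825, -0.0256, 0.2522]
tool_rot: [-0.001, 1.0, 0.0, -0.001]
ft_force: [-0.3, 0.0, 0.4]
grip_width: 0.0005
grip_force: 0.0
```

```bash
python3 m.py 6
```

```text
t 9.725 pos [ 0.58302 -0.02561  0.25264] tip 0.07064 F [ 0.16 -0.3  -0.13] sd [0.63 0.45 0.43] M [0.027 0.004 0.007]
A 0
B 0
C 0
D 0
```

>>> move_arm([
  [[0,0,0.05,0,0,0],[0,0,0.05,0,0,0]],
])

```text
time: 9.98
position: [0.5831, -0.0256, 0.2504]
tool_rot: [-0.001, 1.0, 0.0, -0.0]
ft_force: [-1.0, -0.8, -0.5]
grip_width: 0.0004
grip_force: 0.0
```

```bash
python3 m.py 6
```

```text
t 10.275 pos [ 0.58314 -0.02558  0.25051] tip 0.06851 F [ 0.03 -0.39 -0.13] sd [0.72 0.45 0.27] M [0.003 0.027 0.009]
A 0
B 0
C 0
D 0
```

>>> move_arm([
  [[0,0,0.025,0,0,0],[0,0,0.025,0,0,0]],
])

```text
time: 10.52
position: [0.5831, -0.0256, 0.2495]
tool_rot: [-0.001, 1.0, -0.0, -0.0]
ft_force: [-0.0, -0.0, -0.3]
grip_width: 0.0004
grip_force: 0.2
```

```bash
python3 m.py 6
```

```text
t 10.825 pos [ 0.58311 -0.02558  0.24955] tip 0.06755 F [-0.43 -0.13  0.57] sd [0.57 0.45 0.33] M [-0.017  0.054 -0.011]
A 0
B 0
C 0
D 0
```

>>> move_arm([
  [[0,0,0.025,0,0,0],[0,0,0.025,0,0,0]],
])

```text
time: 11.08
position: [0.5831, -0.0256, 0.2485]
tool_rot: [-0.001, 1.0, 0.0, -0.0]
ft_force: [-0.7, -0.1, 0.1]
grip_width: 0.0006
grip_force: 0.4
```

```bash
python3 m.py 6|head -1
```

```text
t 11.375 pos [ 0.5831  -0.02558  0.24855] tip 0.06655 F [-0.56 -0.29  0.75] sd [0.53 0.62 0.59] M [ 0.025  0.1   -0.012]
```

>>> move_arm([
  [[0,0,0.025,0,0,0],[0,0,0.025,0,0,0]],
])

```text
time: 11.62
position: [0.583, -0.0256, 0.2475]
tool_rot: [-0.001, 1.0, 0.0, -0.0]
ft_force: [-0.8, 0.3, 1.7]
grip_width: 0.0005
grip_force: 0.7
```

```bash
python3 m.py 6|head -1
```

```text
t 11.925 pos [ 0.58306 -0.02558  0.24751] tip 0.06551 F [-1.31 -0.13  1.39] sd [0.48 0.52 0.33] M [-0.019  0.198 -0.017]
```

C is the soft one: about 0.4 N/mm with a sideways force, against about 1.6 N/mm on A and B. I'll press slightly more, release, and go to its middle.

>>> move_arm([
  [[0,0,0.015,0,0,0],[0,0,0.015,0,0,0],[0,0,0,0,0,0],[0,0,-0.1,0,0,0],[0,0,-0.25,0,0,0],[0,0,-0.4,0,0,0],[-0.3,0.01,-0.4,0,0,0],[-0.65,0.02,-0.4,0,0,0],[-0.75,0.02,-0.4,0,0,0],[-0.75,0.02,-0.25,0,0,0],[-0.75,0.02,-0.12,0,0,0],[-0.75,0.02,-0.12,0,0,0]],
])

```text
time: 13.42
position: [0.6125, -0.0247, 0.2514]
tool_rot: [-0.001, 1.0, 0.0, -0.001]
ft_force: [-0.7, -0.1, 0.3]
grip_width: 0.0003
grip_force: 0.0
```

```bash
python3 m.py 4|head -1
```

```text
t 13.625 pos [ 0.61293 -0.02474  0.25216] tip 0.07016 F [ 0.05  0.22 -0.14] sd [0.48 0.27 0.58] M [ 0.016  0.025 -0.023]
```

>>> move_arm([
  [[0,0,0.04,0,0,0],[0,0,0.06,0,0,0],[0,0,0.06,0,0,0]],
])

```text
time: 14.0
position: [0.6132, -0.0248, 0.2505]
tool_rot: [-0.001, 1.0, -0.0, 0.0]
ft_force: [-0.7, -0.1, 4.3]
grip_width: 0.0007
grip_force: 2.2
```

```bash
python3 m.py 4|head -1
```

```text
t 14.2 pos [ 0.61318 -0.02475  0.25052] tip 0.06852 F [-1.12  0.05  5.6 ] sd [0.2  0.44 0.42] M [ 0.039  0.235 -0.001]
```

>>> move_arm([
  [[0,0,0.015,0,0,0],[0,0,0.03,0,0,0],[0,0,0.045,0,0,0],[0,0,0.06,0,0,0],[0,0,0.06,0,0,0]],
])

```text
time: 14.82
position: [0.6132, -0.0247, 0.2491]
tool_rot: [-0.001, 1.0, -0.0, 0.0]
ft_force: [-2.7, 0.4, 10.5]
grip_width: 0.0005
grip_force: 5.4
```

```bash
python3 m.py 3|head -1
```

```text
t 14.975 pos [ 0.61317 -0.02473  0.2491 ] tip 0.0671 F [-2.28 -0.15 11.02] sd [0.5  0.25 0.41] M [ 0.066  0.508 -0.004]
```

>>> move_arm([
  [[0,0,0.015,0,0,0],[0,0,0.03,0,0,0],[0,0,0.045,0,0,0],[0,0,0.06,0,0,0],[0,0,0.06,0,0,0]],
])

```text
time: 15.6
position: [0.6132, -0.0247, 0.2467]
tool_rot: [-0.001, 1.0, -0.0, 0.0]
ft_force: [-1.7, 0.7, 10.0]
grip_width: 0.0006
grip_force: 5.5
```

```bash
python3 m.py 3|head -1
```

```text
t 15.75 pos [ 0.61318 -0.02473  0.2467 ] tip 0.0647 F [-2.47  0.31 10.97] sd [0.36 0.27 0.7 ] M [ 0.052  0.551 -0.003]
```

>>> move_arm([
  [[0,0,0.015,0,0,0],[0,0,0.03,0,0,0],[0,0,0.03,0,0,0]],
])

```text
time: 16.12
position: [0.6131, -0.0247, 0.2465]
tool_rot: [-0.001, 1.0, -0.0, 0.0]
ft_force: [-4.8, -0.1, 16.8]
grip_width: 0.0007
grip_force: 8.3
```

```bash
python3 m.py 3|head -1
```

```text
t 16.275 pos [ 0.61314 -0.02471  0.24654] tip 0.06454 F [-4.63  0.62 16.63] sd [0.53 0.35 0.43] M [ 0.111  0.817 -0.022]
```

Force has risen to 16.6 N at a stop at tip z 64.5 mm, so C is home. Now I'll lift straight off, then retract towards the start side and look.

>>> move_arm([
  [[0,0,-0.06,0,0,0],[0,0,-0.15,0,0,0],[0,0,-0.5,0,0,0],[0,0,-1.2,0,0,0],[0,0,-2.2,0,0,0],[0,0,-3.2,0,0,0],[0,0,-4.0,0,0,0],[0,0,-4.0,0,0,0]],
])

```text
time: 17.27
position: [0.6139, -0.0248, 0.4075]
tool_rot: [-0.001, 1.0, -0.001, 0.004]
ft_force: [0.0, 0.1, 0.5]
grip_width: 0.0006
grip_force: 0.0
```

>>> move_arm([
  [[0.5,0.6,0,0,0,0],[1.2,1.7,0,0,0,0],[1.9,2.8,0,0,0,0],[2.6,3.9,0,0,0,0],[3.3,5.0,0,0,0,0],[4.0,6.1,0,0,0,0],[4.7,7.2,0,0,0,0],[5.3,8.3,0,0,0,0],[5.7,9.2,0,0,0,0],[6.0,9.8,0,0,0,0],[6.0,10.0,0,0,0,0],[6.0,10.0,0,0,0,0]],
])

```text
time: 18.77
position: [0.3729, 0.3749, 0.4033]
tool_rot: [-0.001, 1.0, -0.0, -0.0]
ft_force: [0.1, -0.5, 0.9]
grip_width: 0.0006
grip_force: 0.0
```

```bash
python3 m.py 3 pics/t2.png
```

```text
t 18.925 pos [0.37315 0.37422 0.40353] tip 0.22153 F [-0.07  0.04 -0.04] sd [0.3  0.22 0.2 ] M [ 0.01   0.036 -0.006]
A 1414 slope [-0.002 -0.001] z 66.99
B 1394 slope [0.002 0.   ] z 66.81
C 1296 slope [ 0.001 -0.003] z 63.42
D 1302 slope [0.    0.003] z 65.87
```

View pics/t2.png

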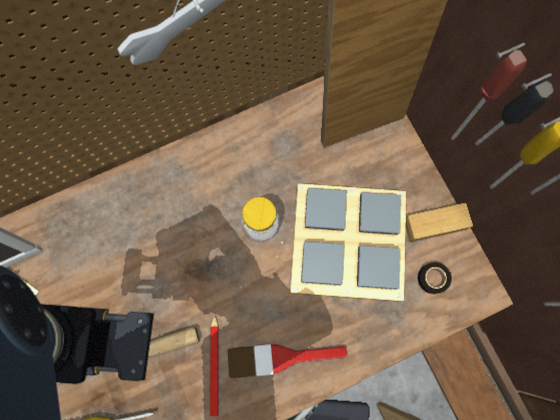

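C at (380,213) now sits about 3.9 mm lower and level. The other three lids are unchanged, and the jar, block and tape have not moved.

```bash
python3 -c "
from rig import *
print(hand_in())"
```

```text
the job is handed in; nothing more can be done
None
```

The loose lid was the one at about x 0.613, y −0.025 m: it tipped under a light edge press, and I pushed it home (about 3.9 mm down) and released it. The last picture shows all four lids level and the jar, block and tape unmoved; I never edge-tested the fourth lid (x 0.61, y 0.07 m), and the hand-in returned no verdict.

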